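# Nest two mixing pots in the transport cradle and lock them in

### The job

Pack the two tapered mixing pots into one nested stack in their cradle: tip the standing orange pot over so that it lies in the trough with its mouth towards the blue pot, then push it over the blue pot until it is fully home and the stack sits against the stop plate. Then slide the keeper bar all the way in behind the stack. Leave the things round about where they are.

Things in the scene. Friction and masses are not known exactly. Their poses are not given: they have to be found in the camera images.
- cradle: fixed aluminium trough on a thin plywood base, 360 mm long. Origin: middle of the underside; x along the trough from its open end (x = -175 mm, no wall) to the plywood stop plate (face at x = 165, 110 wide, top z = 89); z up. Flat floor 52 wide at z = 8; side walls lean out 60 degrees from level, tops at z = 44, y = +-47. Notch in the top of the -y wall at x = 15 for the keeper.
- pot_orange: orange tapered pot, 100 mm long, 0.2 kg. Origin: centre of its flat closed base; z towards its mouth. Outside diameter 52 at the base (foot chamfered to 44), 84 at the mouth; wall 2.5; base solid, 32 thick. Starts standing mouth up in the trough at cradle x -130 to -110; tipped past about 35 degrees it topples and lies with its base facing the open end, base centre about 25 above the floor.
- pot_blue: blue pot, same shape and axes. Starts lying in the trough, mouth to the stop plate (rim 0 to 30 mm off it), base to the orange pot. Fully nested, its base bears on the orange pot's inner floor, 32 mm up the orange z axis, 32 mm of blue shows, and against the plate the orange base is at cradle x = about 33 mm. Nesting takes a few newtons; the taper guides the pots into line.
- keeper (a joint): steel keeper bar, 14 x 12 mm in section, centre at cradle z = 41 mm, sliding across the trough at cradle x = 15. 0 m: drawn right out to the -y side; grows as it is pushed along cradle +y; 0.062 m: fully in at its end stop, tip 5 mm past the middle of the trough, behind the stack. Friction 1.5 N; stays where left. A pot in its way blocks it.
- keeper_tab (a point): middle of the red upright tab on the outer end of the keeper bar, by which it is pushed: 28 mm along cradle x, 10 mm thick along cradle y, from cradle z = 41 to 88 mm; the point is at z = 68 mm. The steel guides beneath it end at z = 46 mm.
- ink_jar_red: bystander: red-lidded ink jar, 67 mm across, 62 mm high; origin at the centre of its underside
- squeegee_0: bystander: wooden squeegee, 110 x 220 x 31 mm; origin at the centre of its underside
- tape_brown: bystander: roll of brown tape lying flat, 84 mm across, 30 mm high; origin at the centre of its underside
- cup: bystander: empty grey mixing cup, 68 mm across, 85 mm high; origin at the centre of its underside
There are look-alikes about, which are no part of the job. There is more than one size of the pot_orange; the one meant has the size given above. Of the things that look like the pot_blue, the larger one is meant.

How it is judged (in metres and radians):
On the way, in this order (a step that is already met when the one before it is completed fails the run):
1. the orange pot lies in the trough, tipped over towards the blue pot (angle between pot_orange's own z axis and vertical above 1.25 rad and linear speed of pot_orange below 0.15 m/s and y of pot_orange in the frame of cradle between -0.03 and 0.03 m and z of pot_orange in the frame of cradle between 0.015 and 0.06 m), for 0.2 s.
2. the orange pot is fully home over the blue pot and the stack is against the stop plate, the keeper not yet in (z of pot_blue in the frame of pot_orange between 0.027 and 0.036 m and x of pot_blue in the frame of pot_orange between -0.006 and 0.006 m and y of pot_blue in the frame of pot_orange between -0.006 and 0.006 m and angle between the z axis of pot_orange and the z axis of pot_blue, either way round below 0.1 rad and x of pot_orange in the frame of cradle between 0.024 and 0.04 m and y of pot_orange in the frame of cradle between -0.015 and 0.015 m and z of pot_orange in the frame of cradle between 0.02 and 0.05 m and angle between pot_orange's own z axis and vertical above 1.2 rad and value of joint keeper below 0.03 m), for 0.2 s.
At the end, for the whole second after the job is handed in: Both pots lie nested in the trough: blue base on the orange pot's inner floor (within 4 mm of home, within 0.1 rad of in line), the stack against the stop plate (within about 7 mm), the keeper bar in to within 5 mm of its end, all at rest (z of pot_blue in the frame of pot_orange between 0.027 and 0.036 m and x of pot_blue in the frame of pot_orange between -0.006 and 0.006 m and y of pot_blue in the frame of pot_orange between -0.006 and 0.006 m and angle between the z axis of pot_orange and the z axis of pot_blue, either way round below 0.1 rad and x of pot_orange in the frame of cradle between 0.024 and 0.04 m and y of pot_orange in the frame of cradle between -0.015 and 0.015 m and z of pot_orange in the frame of cradle between 0.02 and 0.05 m and angle between pot_orange's own z axis and vertical above 1.2 rad and value of joint keeper above 0.057 m and linear speed of each of pot_orange, pot_blue below 0.01 m/s); the robot touches nothing.
It fails at once if a bystander is moved by more than 30 mm (distance of any of ink_jar_red, squeegee_0, tape_brown, cup from where it was at the start of the episode above 0.03 m).
It also fails if it takes over 53 s, if anything falls off the work surface, if the arm or the gripper's body presses on something with over 40 N, if the wrist force passes 120 N, or if a joint passes its speed limit or range.

### The arm

A 6-joint arm with a two-finger parallel gripper is mounted at the origin on a cart in front of the work surface, level with it; the furniture and walls round the work are solid. World frame = base frame: x ahead of the robot, y to its left, z up, the work surface at z = 0. Lengths are in m, angles in degrees, forces in N, time in s.
With the tool pointing down it reaches from about 0.4 to 0.825 m from the base axis. Payload 7 kg.
Tool frame: the origin (TCP) lies at the centre of the arm's flange, where the gripper is bolted on; the fingertips stand 178 mm ahead of it and the grasp point (between the pads) lies 159 mm ahead of it (r.tips_ahead is the z of the fingertips in the tool frame, in m); z points along the fingers, y is the line along which they close (so a half turn about z gives the same grasp; the last joint's range is limited). The gripper opens to 88 mm and grips with 3 to 60 N. Pads are 19 mm wide; open, the fingers measure 130 mm over their backs; the gripper's body (78 mm by 193 mm) begins 47 mm behind the grasp point.
Start: joints at [81.137, 20.546, 0.682, 0, -70.136, -16.507], TCP at [0.289, 0.61, 0.405] pointing down, gripper open.
Joint ranges: [-176.03, 176.03], [-82.01, 121.73], [-58.28, 71.71], [-173.87, 95.51], [-174.79, -0.11], [-173.66, 173.66]. Speed limits (degrees/s): [136.94, 136.94, 172.46, 180, 180, 180].

### API

Orientations are given as [roll, pitch, yaw] about the fixed x, y, z axes, in that order (R = Rz(yaw) Ry(pitch) Rx(roll)).
In Python, from plant import r gives the robot as it stands. The module is installed in compiled form; this text tells all that it offers.
- The arm moves only by the shell command python3 -m pendant 'ROWS' [FORCE]. ROWS is JSON, a list that holds one entry, the list of rows, each a list of 7 numbers: the shift along the tool's x, y, z in m, then the turn, a rotation vector about the tool's x, y, z in degrees, then the gripper command: -1 is shut, 1 is fully open, values between are in proportion. A call has 1 to 5 rows; each row is the pose to reach, as a shift and turn from the pose commanded when the call began, along the tool's axes at that moment; what a row does not reach only later rows make up. A row lasts 1/10 s, in which the tool goes at most 50 mm and 8.59 degrees, less where a joint would pass 70% of its speed; a pose out of reach is approached as far as the arm can. A call with a gripper value outside its range is refused whole. The fingers move at their own pace and stop on an object; FORCE is the grip in N (left out, the last holds). Time passes only in rows, so rows that repeat a pose let the fingers close. It gives the time, the measured TCP pose, the force, the opening and the grip force at its end, in the units of the state.
- r.get_state(): the state, without advancing time (a new reading comes with each control period).
- r.capture(name): name is "side" or "top" or "wrist"; returns the picture (384x512x3 uint8, red, green, blue); there is no depth.
- r.camera_params(name): a dict with "fx", "fy", "cx", "cy" (pixels), "R" (3x3) and "t" (3): a world point X has camera coordinates R X + t. Camera axes: x right, y down, z forward; pixel columns grow to the right and rows downward; lengths in m; the calibration is good to about 2 mm. The wrist camera is an equidistant fisheye: a pixel r from the principal point sees the ray r / f radians off the axis. A picture is of the moment at which its call begins: read the wrist's pose just before it. camera_params takes no time and is no camera call; for the wrist camera it gives the pose at the moment of the call.
- r.close_job(): hands the job in; it is judged then, once.
The state is a dict: "time_s": time; "joints": joint angles; "qd": joint speeds; "joint_torque": joint torques, N m; "tcp_pos": TCP position; "eef_rot": TCP orientation; "contact_force": force on the tool from outside, world axes, zero at the start; "moment": the same for the moment, N m; "gripper_width": finger opening in m; "gripper_force": force on a finger pad.
Only numpy, scipy, OpenCV 4.12 (cv2) and the standard library are available. Lean on these libraries where they do the work, as an engineer would, in place of code of your own. Each camera call takes 0.05 s, during which the arm holds its last target. There are 200 camera calls.

## Working session

There is one attempt and no reset: what is moved stays moved. The work goes in short steps, Python scripts to look and compute and a shell command to move; the robot and the scene stay as the last step left them, time stands still between calls to the robot, and variables do not carry over. Pictures are saved under pics/ and viewed, at most 13 in all, crops included, and the job is handed in when it is done.

```bash
mkdir -p pics
python3 - <<'E'
from plant import r
import cv2,numpy as np
for n in("top","side"):
    im=r.capture(n);cv2.imwrite(f"pics/{n}0.png",im[:,:,::-1]);p=r.camera_params(n)
    print(n,p)
s=r.get_state();print(s["tcp_pos"],s["eef_rot"],s["time_s"],s["gripper_width"])
E
```

```text
top {'fx': 461.0001164768363, 'fy': 461.0001164768363, 'cx': 256.28821662165564, 'cy': 192.21349049494663, 'R': array([[-0.19338654, -0.98111955, -0.00246444],
       [-0.9043844 ,  0.17923415, -0.38725183],
       [ 0.38038205, -0.07266049, -0.92197069]]), 't': array([0.03317653, 0.56326916, 1.34996539])}
side {'fx': 441.5676275857545, 'fy': 441.5676275857545, 'cx': 252.48064707761915, 'cy': 178.9682954081182, 'R': array([[-0.99905026,  0.04068736,  0.01559199],
       [ 0.00507813,  0.46412436, -0.88575549],
       [-0.04327568, -0.88483508, -0.46389018]]), 't': array([0.54844808, 0.09595366, 1.09603481])}
[0.28913586 0.6097438  0.4038012 ] [ 1.79914923e+02 -7.20918404e-03 -2.53759841e+01] 0.1 0.08771702331046356
```

View pics/top0.png

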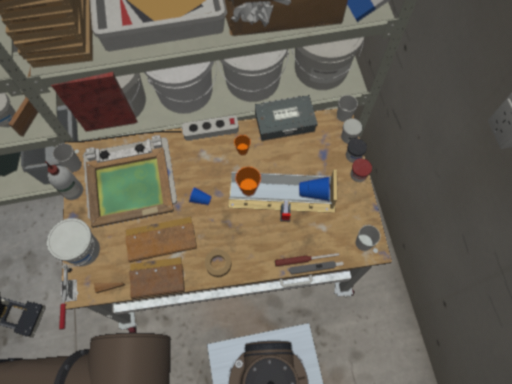

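View pics/side0.png

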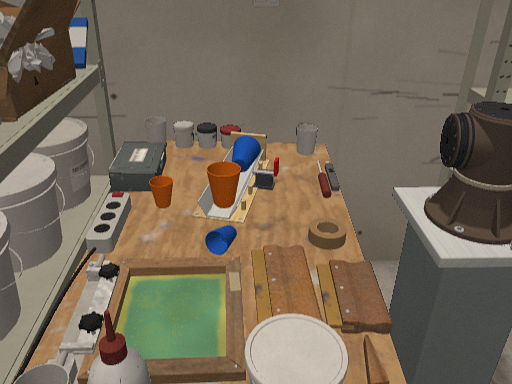

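Candidates for the orange pot are (248,180) in the trough, which is large, and (242,145), which is small and on the table. For the blue pot they are (315,188) in the trough, large, and (200,196), small and loose. I choose the two in the trough and check that choice in a close crop of the top view.

```bash
cat > h.py <<'E'
import cv2,numpy as np
from plant import r
def ray(n,u,v,p=None):
    p=p or r.camera_params(n);R=np.array(p["R"]);t=np.array(p["t"])
    x=(u-p["cx"])/p["fx"];y=(v-p["cy"])/p["fy"]
    if n=="wrist":
        a=np.hypot(x,y);d=np.array([x/a*np.sin(a),y/a*np.sin(a),np.cos(a)]) if a>1e-9 else np.array([0,0,1.])
    else: d=np.array([x,y,1.])
    return -R.T@t,R.T@d
def onz(n,u,v,z,p=None):
    o,d=ray(n,u,v,p);return o+d*(z-o[2])/d[2]
def blobs(im,kind,amin=15):
    h=cv2.cvtColor(im,cv2.COLOR_RGB2HSV);
    lo,hi={"orange":((5,170,70),(16,255,255)),"blue":((105,150,50),(125,255,255)),"red":((0,150,80),(4,255,255))}[kind]
    m=cv2.inRange(h,lo,hi);c,_=cv2.findContours(m,0,2)
    return [k for k in c if cv2.contourArea(k)>amin]
E
python3 - <<'E'
from h import *
a=cv2.imread("pics/top0.png");c=cv2.resize(a[125:225,215:350],None,fx=5.9,fy=5.9,interpolation=cv2.INTER_CUBIC);cv2.imwrite("pics/crop0.png",c)
for n in("top","side"):
  im=cv2.imread(f"pics/{n}0.png")[:,:,::-1].copy()
  for k in("orange","blue","red"):
    for b in blobs(im,k): 
        m=cv2.moments(b);u,v=m["m10"]/m["m00"],m["m01"]/m["m00"];print(n,k,cv2.boundingRect(b),round(u,1),round(v,1),onz(n,u,v,.06).round(3))
E
```

```text
top orange (236, 167, 24, 28) 247.8 179.3 [ 0.633 -0.062  0.06 ]
top orange (234, 135, 16, 19) 241.9 143.4 [ 0.77  -0.067  0.06 ]
top blue (191, 189, 19, 15) 199.4 196.6 [0.602 0.106 0.06 ]
top blue (300, 178, 29, 22) 315.4 188.3 [ 0.557 -0.275  0.06 ]
top blue (348, 0, 25, 19) 360.0 7.1 [ 1.283 -0.639  0.06 ]
top red (282, 213, 8, 7) 285.5 215.9 [ 0.481 -0.157  0.06 ]
top red (122, 5, 8, 19) 124.7 16.5 [1.417 0.282 0.06 ]
side orange (149, 175, 24, 33) 161.5 190.0 [ 0.769 -0.043  0.06 ]
side orange (206, 161, 35, 47) 223.2 181.9 [ 0.62  -0.083  0.06 ]
side blue (206, 226, 30, 28) 220.1 239.2 [0.622 0.164 0.06 ]
side blue (232, 136, 28, 36) 245.2 151.2 [ 0.56  -0.272  0.06 ]
side blue (72, 48, 14, 20) 79.2 57.2 [ 1.402 -1.489  0.06 ]
side blue (70, 18, 18, 8) 78.6 21.6 [ 1.78  -2.723  0.06 ]
side red (99, 333, 26, 21) 110.9 344.6 [0.778 0.429 0.06 ]
side red (319, 173, 6, 16) 320.7 179.0 [ 0.37  -0.096  0.06 ]
side red (274, 157, 5, 19) 275.9 164.5 [ 0.478 -0.183  0.06 ]
side red (220, 125, 20, 8) 229.5 128.1 [ 0.607 -0.458  0.06 ]
```

View pics/crop0.png

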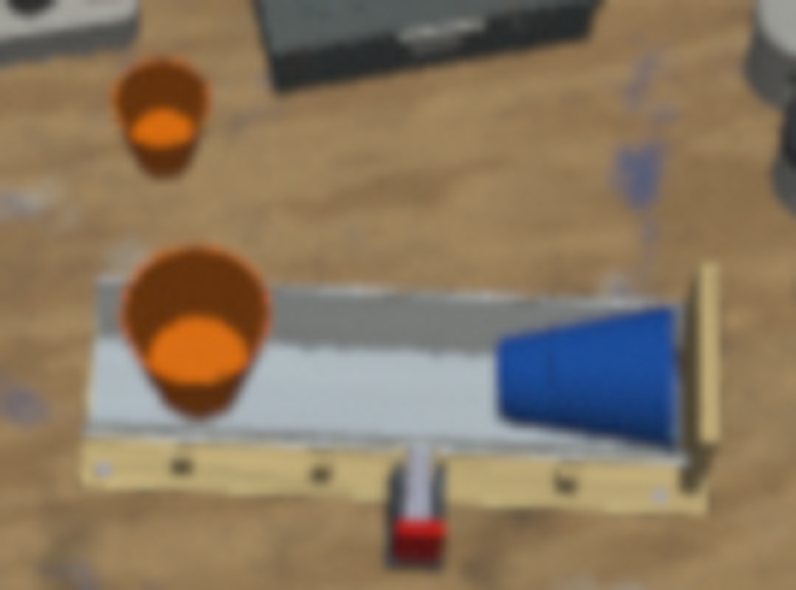

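The crop shows the large orange pot standing in the trough, with its rim centred at about full-image (248,178), and the large blue pot lying against the plate at about (315,188). The red tab is at about (286,216), so the choice holds. Next I compute the cradle frame from the edges.

Run:
```python
from h import *
F=lambda u,v:(215+(u+.5)/5.9-.5,125+(v+.5)/5.9-.5)
pts={"base--":(82,487,.004,-175,None),"base+-":(707,513,.004,175,None),"w--":(85,436,.044,-175,-47),"w+-":(690,464,.044,165,-47),"w-+":(100,278,.044,-175,47),"w++":(683,302,.044,165,47),"pl-":(700,440,.089,165,-55),"pl+":(702,263,.089,165,55),"tab":(420,525,.088,15,None),"rim":(197,315,.108,None,0)}
P={}
for k,(u,v,z,a,b) in pts.items():
    P[k]=onz("top",*F(u,v),z);print(k,P[k].round(4))
ks=[k for k in pts if pts[k][3] is not None and pts[k][4] is not None]
A=np.array([pts[k][3:5] for k in ks])/1000;B=np.array([P[k][:2] for k in ks])
ac,bc=A.mean(0),B.mean(0);U,S,V=np.linalg.svd((A-ac).T@(B-bc));R=(U@V).T
t=bc-R@ac;print("origin",t,"yaw",np.degrees(np.arctan2(R[1,0],R[0,0])));print("res mm",((A@R.T+t-B)*1000).round(1))
np.savez("cr.npz",R=R,t=t)
for k in("tab","rim","base--","base+-"):print(k,(R.T@(P[k][:2]-t)*1000).round(1))
im=cv2.imread("pics/top0.png")[:,:,::-1].copy()
o=[b for b in blobs(im,"orange") if cv2.contourArea(b)>300][0].reshape(-1,2)
l=o[o[:,0].argmin()];rr=o[o[:,0].argmax()];tp=o[o[:,1].argmin()]
for q in(l,rr,tp):print("orange rim",(R.T@(onz("top",*q,.108)[:2]-t)*1000).round(1))
s=r.get_state();print(s["joints"])
```

```text
base-- [0.5688 0.0177 0.004 ]
base+- [ 0.4837 -0.33    0.004 ]
w-- [0.5832 0.0111 0.044 ]
w+- [ 0.5007 -0.3183  0.044 ]
w-+ [ 0.6783 -0.0142  0.044 ]
w++ [ 0.5982 -0.3399  0.044 ]
pl- [ 0.4974 -0.3162  0.089 ]
pl+ [ 0.6005 -0.3447  0.089 ]
tab [ 0.4793 -0.1562  0.088 ]
rim [ 0.6155 -0.0604  0.108 ]
origin [ 0.58886448 -0.17023839] yaw -103.9892192579788
res mm [[ 2.4 -0.2]
 [ 2.7 -0.6]
 [-1.6  2.4]
 [-3.6 -1.8]
 [-1.8 -0.8]
 [ 1.8  1.1]]
tab [  12.9 -109.7]
rim [-113.    -0.8]
base-- [-177.5  -64.9]
base+- [180.5 -63.4]
orange rim [-151.6   -2.7]
orange rim [-77.1  -6.2]
orange rim [-124.9   38.1]
[ 8.11370832e+01  2.05873725e+01  6.37374352e-01 -1.83627770e-02
 -7.01336200e+01 -1.65068198e+01]
```

```bash
cat > go.py <<'E'
# usage: go.py x y z(mm, fingertips in cradle frame) [tilt deg about cradle y] -> shift/turn in tool axes
import sys
from h import *
from scipy.spatial.transform import Rotation as T
d=np.load("cr.npz");R3=np.eye(3);R3[:2,:2]=d["R"];o=np.append(d["t"],0)
s=r.get_state();Rt=T.from_euler("xyz",s["eef_rot"],degrees=True).as_matrix();p=np.array(s["tcp_pos"])
L=r.tips_ahead
if len(sys.argv)>3:
    tilt=float(sys.argv[4]) if len(sys.argv)>4 else 0
    G=R3@T.from_euler("y",tilt,degrees=True).as_matrix()@np.diag([1,-1,-1.])
    tgt=o+R3@np.array([float(a) for a in sys.argv[1:4]])/1000-G[:,2]*L
    print("shift",(Rt.T@(tgt-p)).round(4),"turn",T.from_matrix(Rt.T@G).as_rotvec(degrees=True).round(2))
print("tips cradle mm",(R3.T@(p+Rt[:,2]*L-o)*1000).round(1),"t",s["time_s"],"F",(R3.T@s["contact_force"]).round(1),"w",round(s["gripper_width"],4),"rot",np.round(s["eef_rot"],1))
E
python3 go.py -205 0 200
```

```text
shift [0.5646 0.3753 0.0263] turn [ 7.000e-02 -6.000e-02  7.861e+01]
tips cradle mm [-684.1 -479.4  225.7] t 0.1 F [-0.2 -0.   0.1] w 0.0877 rot [179.9  -0.  -25.4]
```

```bash
python3 -m pendant '[[[0.565,0.375,0,0,0,78.6,-1],[0.565,0.375,0,0,0,78.6,-1],[0.565,0.375,0,0,0,78.6,-1],[0.565,0.375,0,0,0,78.6,-1],[0.565,0.375,0,0,0,78.6,-1]]]' 20; python3 go.py -205 0 200
```

```text
time_s: 0.6
tcp_pos: [0.4187, 0.3938, 0.4044]
eef_rot: [180.0, -0.0, -68.7]
contact_force: [1.9, 0.6, 1.1]
gripper_width: 0.0533
gripper_force: 0.0
shift [ 0.4201 -0.0719  0.0264] turn [ 1.000e-02 -2.000e-02  3.532e+01]
tips cradle mm [-506.2 -301.5  226.3] t 0.6 F [-1.1  1.7  1.1] w 0.0533 rot [180.   -0.  -68.7]
```

```bash
python3 -m pendant '[[[0.42,-0.072,0.026,0,0,35.3,-1],[0.42,-0.072,0.026,0,0,35.3,-1],[0.42,-0.072,0.026,0,0,35.3,-1],[0.42,-0.072,0.026,0,0,35.3,-1],[0.42,-0.072,0.026,0,0,35.3,-1]]]'; python3 go.py -205 0 200
```

```text
time_s: 1.1
tcp_pos: [0.5487, 0.1808, 0.3892]
eef_rot: [180.0, -0.0, -103.9]
contact_force: [0.9, 0.1, 0.1]
gripper_width: 0.0134
gripper_force: 0.0
shift [ 0.126  -0.1237  0.0111] turn [ 0.01 -0.    0.05]
tips cradle mm [-330.9 -123.9  211.1] t 1.1 F [-0.3  0.9  0.1] w 0.0134 rot [ 180.    -0.  -103.9]
```

```bash
python3 -m pendant '[[[0.126,-0.124,0.011,0,0,0,-1],[0.126,-0.124,0.011,0,0,0,-1],[0.126,-0.124,0.011,0,0,0,-1],[0.126,-0.124,0.011,0,0,0,-1],[0.126,-0.124,0.06,0,0,0,-1]]]'; python3 go.py -205 0 93
python3 - <<'E'
from h import *
d=np.load("cr.npz");p=r.camera_params("wrist");im=r.capture("wrist");cv2.imwrite("pics/w1.png",im[:,:,::-1])
print(p["fx"])
E
```

```text
time_s: 1.6
tcp_pos: [0.6425, 0.028, 0.3343]
eef_rot: [-179.4, 0.2, -103.8]
contact_force: [1.1, 2.1, -0.5]
gripper_width: 0.0004
gripper_force: 0.0
shift [0.0006 0.0048 0.0631] turn [-0.58  0.21  0.2 ]
tips cradle mm [-206.     6.   156.2] t 1.6 F [-2.3  0.5 -0.5] w 0.0004 rot [-179.4    0.2 -103.8]
297.3186396354542
```

View pics/w1.png

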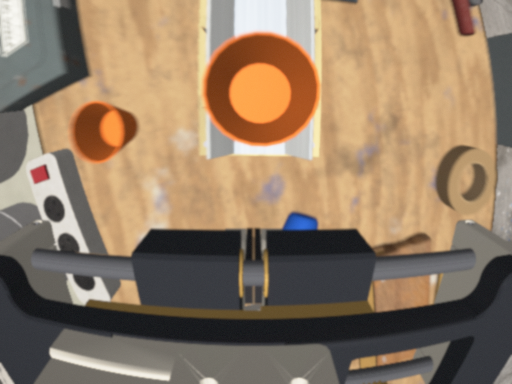

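The wrist picture shows the orange rim as a circle centred at (262,88). The trough's open end runs from about (207,157) to (317,157), and the fingers are at (253,260). I check the centring from these.

```bash
python3 - <<'E'
from h import *
d=np.load("cr.npz");im=cv2.imread("pics/w1.png")[:,:,::-1].copy();p=r.camera_params("wrist")
C=lambda u,v,z:(d["R"].T@(onz("wrist",u,v,z,p)[:2]-d["t"])*1000).round(1)
b=max(blobs(im,"orange"),key=cv2.contourArea).reshape(-1,2)
for i in(b[:,0].argmin(),b[:,0].argmax(),b[:,1].argmin(),b[:,1].argmax()):print(b[i],C(*b[i],.108))
print(C(209,157,.008),C(315,157,.008),C(201,60,.008),C(321,60,.008))
E
python3 go.py -190 0 93
```

```text
[204  80] [-110.5   30.4]
[318  97] [-121.2  -43.4]
[254  34] [-80.1  -1.8]
[255 144] [-152.9   -2.5]
[-177.2   42.4] [-176.9  -64.5] [-79.6  49.1] [-78.4 -68.7]
shift [ 0.0149 -0.0008  0.0504] turn [ 0.36 -0.07  0.08]
tips cradle mm [-204.7   -1.6  143.4] t 1.65 F [  1.5  -5.2 -10.1] w 0.0007 rot [ 1.796e+02 -1.000e-01 -1.039e+02]
```

Corrected for the arm's motion at the moment of the picture, the pot is centred to within about 3 mm. I lower the tool.

```bash
python3 -m pendant '[[[0.015,0,0.05,0,0,0,-1],[0.015,0,0.05,0,0,0,-1],[0.015,0,0.05,0,0,0,-1]]]'; python3 go.py -115 0 93
```

```text
time_s: 1.95
tcp_pos: [0.6352, 0.0165, 0.2792]
eef_rot: [179.9, -0.1, -103.6]
contact_force: [0.7, -0.1, 0.6]
gripper_width: 0.0004
gripper_force: 0.0
shift [0.0774 0.0003 0.0083] turn [ 0.13 -0.11  0.35]
tips cradle mm [-192.    -0.6  101.1] t 1.95 F [-0.1  0.7  0.6] w 0.0004 rot [ 1.799e+02 -1.000e-01 -1.036e+02]
```

```bash
python3 -m pendant '[[[0.02,0,0.008,0,0,0,-1],[0.032,0,0.008,0,0,0,-1],[0.042,0,0.008,0,0,0,-1],[0.052,0,0.008,0,0,0,-1],[0.062,0,0.008,0,0,0,-1]]]'; python3 go.py -90 0 93
python3 -m pendant '[[[0.01,0,0,0,0,0,-1],[0.02,0,0,0,0,0,-1],[0.02,0,0,0,0,0,-1]]]'; python3 go.py -90 0 93
python3 - <<'E'
from h import *
im=r.capture("side");cv2.imwrite("pics/s2.png",cv2.resize(im[110:230,160:320,::-1],None,fx=4,fy=4))
E
```

```text
time_s: 2.45
tcp_pos: [0.6208, -0.0446, 0.2724]
eef_rot: [-179.9, 0.0, -103.6]
contact_force: [0.9, 0.3, -0.1]
gripper_width: 0.0005
gripper_force: 0.2
shift [0.0396 0.0008 0.0013] turn [-0.07  0.03  0.35]
tips cradle mm [-129.7    0.8   94.3] t 2.45 F [-0.5  0.8 -0.1] w 0.0005 rot [-179.9    0.  -103.6]
time_s: 2.75
tcp_pos: [0.6156, -0.0646, 0.2714]
eef_rot: [180.0, -0.0, -103.7]
contact_force: [0.4, 0.2, -0.3]
gripper_width: 0.0006
gripper_force: 0.0
shift [0.019  0.0005 0.0003] turn [ 0.03 -0.01  0.27]
tips cradle mm [-109.     0.3   93.3] t 2.75 F [-0.3  0.3 -0.3] w 0.0006 rot [ 180.    -0.  -103.7]
```

View pics/s2.png

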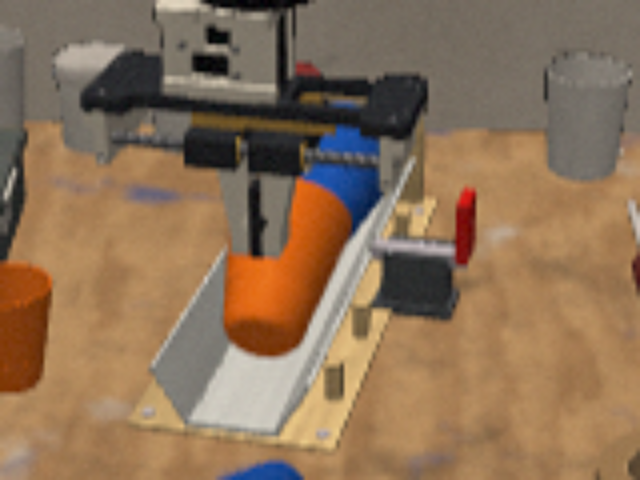

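The orange pot now lies in the trough, mouth towards the blue pot, with its base disc at about crop (262,325). The fingers are above it. I estimate the base x, then retreat behind it.

```bash
python3 - <<'E'
from h import *
d=np.load("cr.npz")
C=lambda u,v,z:(d["R"].T@(onz("side",160+u/4,110+v/4,z)[:2]-d["t"])*1000).round(1)
print(C(262,325,.033),C(262,354,.008))
E
python3 go.py -190 0 120
```

```text
[-91.1   4.3] [-85.1   6.2]
shift [-0.0804  0.0001 -0.0268] turn [ 0.02 -0.01  0.29]
tips cradle mm [-109.6    0.5   93.3] t 2.8 F [-0.4  0.4  0.3] w 0.0004 rot [ 180.    -0.  -103.7]
```

```bash
python3 -m pendant '[[[-0.03,0,0,0,0,0.3,-1],[-0.03,0,0.0,0,0,0.3,-1],[-0.03,0,0.035,0,0,0.3,-1],[-0.03,0,0.061,0,0,0.3,-1],[-0.03,0,0.061,0,0,0.3,-1]]]'; python3 go.py 23 0 32
```

```text
time_s: 3.3
tcp_pos: [0.6215, -0.0342, 0.2068]
eef_rot: [179.6, -0.1, -104.0]
contact_force: [-0.8, 0.3, -0.3]
gripper_width: 0.0005
gripper_force: 0.0
shift [ 0.1629 -0.0011 -0.0029] turn [ 0.35 -0.14  0.03]
tips cradle mm [-139.5   -2.3   28.7] t 3.3 F [-0.1 -0.9 -0.3] w 0.0005 rot [ 1.796e+02 -1.000e-01 -1.040e+02]
```

```bash
python3 -m pendant '[[[0.02,-0.001,-0.004,0,0,0,-1],[0.04,-0.001,-0.004,0,0,0,-1],[0.055,-0.001,-0.004,0,0,0,-1],[0.07,-0.001,-0.004,0,0,0,-1],[0.085,-0.001,-0.004,0,0,0,-1]]]'; python3 go.py 23 0 33
python3 -m pendant '[[[0.012,0,0,0,0,0,-1],[0.024,0,0,0,0,0,-1],[0.036,0,0,0,0,0,-1],[0.044,0,0,0,0,0,-1],[0.05,0,0,0,0,0,-1]]]'; python3 go.py 23 0 33
```

```text
time_s: 3.8
tcp_pos: [0.604, -0.1175, 0.2155]
eef_rot: [-179.9, 0.0, -103.9]
contact_force: [1.0, 3.0, 3.2]
gripper_width: 0.0006
gripper_force: 2.1
shift [0.0779 0.0021 0.0043] turn [-0.12  0.04  0.08]
tips cradle mm [-55.    2.3  37.4] t 3.8 F [-3.2  0.3  3.2] w 0.0006 rot [-179.9    0.  -103.9]
time_s: 4.3
tcp_pos: [0.5923, -0.1656, 0.2155]
eef_rot: [-179.8, 0.1, -103.9]
contact_force: [2.3, 8.3, 5.2]
gripper_width: 0.0004
gripper_force: 4.2
shift [0.0283 0.0022 0.0043] turn [-0.15  0.07  0.05]
tips cradle mm [-5.5  2.7 37.4] t 4.3 F [-8.6  0.2  5.2] w 0.0004 rot [-1.798e+02  1.000e-01 -1.039e+02]
```

```bash
python3 -m pendant '[[[0.006,0,0,0,0,0,-1],[0.012,0,0,0,0,0,-1],[0.018,0,0,0,0,0,-1],[0.023,0,0,0,0,0,-1],[0.026,0,0,0,0,0,-1]]]'; python3 go.py 23 0 37
python3 - <<'E'
from h import *
im=r.capture("side");im2=r.capture("top")
a=cv2.resize(im[110:190,200:290,::-1],(540,480));b=cv2.resize(im2[150:230,220:345,::-1],(750,480))
cv2.imwrite("pics/s3.png",cv2.resize(np.hstack([a,b]),(800,298)))
E
```

```text
time_s: 4.8
tcp_pos: [0.5887, -0.1868, 0.2167]
eef_rot: [-179.5, 0.4, -103.9]
contact_force: [9.1, 46.6, 16.3]
gripper_width: 0.0007
gripper_force: 22.7
shift [0.0069 0.0039 0.0015] turn [-0.54  0.45  0.06]
tips cradle mm [14.7  5.5 38.6] t 4.8 F [-47.4  -2.4  16.3] w 0.0007 rot [-179.5    0.4 -103.9]
```

View pics/s3.png

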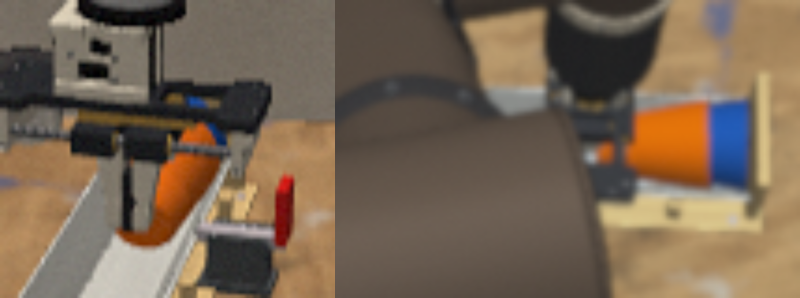

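The stack looks nested, with the blue band between the orange rim and the plate in the top view. The force is up to 47 N. I measure the length of the blue band.

```bash
python3 - <<'E'
from h import *
d=np.load("cr.npz");im=r.capture("top")
C=lambda u,v,z:(d["R"].T@(onz("top",u,v,z)[:2]-d["t"])*1000).round(1)
h=cv2.cvtColor(im,cv2.COLOR_RGB2HSV)
for v in(184,187,190,193):
    print(v,[(u,*h[v,u]) for u in range(317,338)])
B=[max((b for b in blobs(im,k) if cv2.boundingRect(b)[0]>285),key=cv2.contourArea,default=None) for k in("orange","blue")]
for b in B:
    if b is None: continue
    b=b.reshape(-1,2)
    for v in(184,187,190,193):
        q=b[b[:,1]==v];print(v,q[:,0].min(),q[:,0].max(),C(q[:,0].min()-.5,v,.092),C(q[:,0].max()+.5,v,.092)) if len(q) else 0
E
python3 go.py
```

```text
184 [(317, np.uint8(15), np.uint8(244), np.uint8(228)), (318, np.uint8(13), np.uint8(220), np.uint8(226)), (319, np.uint8(8), np.uint8(160), np.uint8(210)), (320, np.uint8(158), np.uint8(74), np.uint8(148)), (321, np.uint8(114), np.uint8(145), np.uint8(174)), (322, np.uint8(109), np.uint8(201), np.uint8(184)), (323, np.uint8(109), np.uint8(207), np.uint8(184)), (324, np.uint8(109), np.uint8(204), np.uint8(184)), (325, np.uint8(108), np.uint8(206), np.uint8(183)), (326, np.uint8(108), np.uint8(208), np.uint8(183)), (327, np.uint8(109), np.uint8(207), np.uint8(184)), (328, np.uint8(108), np.uint8(208), np.uint8(183)), (329, np.uint8(109), np.uint8(201), np.uint8(180)), (330, np.uint8(111), np.uint8(166), np.uint8(160)), (331, np.uint8(114), np.uint8(73), np.uint8(108)), (332, np.uint8(19), np.uint8(71), np.uint8(101)), (333, np.uint8(21), np.uint8(96), np.uint8(151)), (334, np.uint8(21), np.uint8(95), np.uint8(206)), (335, np.uint8(21), np.uint8(95), np.uint8(215)), (336, np.uint8(20), np.uint8(94), np.uint8(197)), (337, np.uint8(18), np.uint8(93), np.uint8(159))]
187 [(317, np.uint8(1
[... 2726 characters left out ...]
09), np.uint8(204), np.uint8(150)), (329, np.uint8(109), np.uint8(193), np.uint8(147)), (330, np.uint8(112), np.uint8(139), np.uint8(128)), (331, np.uint8(141), np.uint8(21), np.uint8(85)), (332, np.uint8(20), np.uint8(88), np.uint8(101)), (333, np.uint8(21), np.uint8(95), np.uint8(148)), (334, np.uint8(21), np.uint8(95), np.uint8(204)), (335, np.uint8(21), np.uint8(94), np.uint8(217)), (336, np.uint8(20), np.uint8(96), np.uint8(205)), (337, np.uint8(19), np.uint8(99), np.uint8(175))]
184 300 300 [54.7 -6.8] [57.9 -6.7]
187 300 319 [ 54.8 -17.5] [119.5 -14.3]
190 299 299 [ 51.8 -28.2] [ 55. -28.]
tips cradle mm [14.4  5.3 38.7] t 4.95 F [-36.2  -1.2  11.2] w 0.0006 rot [-179.5    0.4 -103.9]
```

```bash
python3 -m pendant '[[[0.002,0.003,0,0,0,0,-1],[0.003,0.004,0,0,0,0,-1],[0.003,0.004,0,0,0,0,-1]]]'; python3 go.py
python3 -m pendant '[[[-0.005,0.002,0,0,0,0,-1],[-0.02,0,0,0,0,0,-1],[-0.03,0,0,0,0,0,-1],[-0.04,0,0,0,0,0,-1],[-0.04,0,-0.03,0,0,0,-1]]]'; python3 go.py -60 0 170
```

```text
time_s: 5.25
tcp_pos: [0.5861, -0.1869, 0.2179]
eef_rot: [-179.2, 0.5, -103.8]
contact_force: [10.6, 44.5, 15.2]
gripper_width: 0.0004
gripper_force: 22.4
tips cradle mm [15.2  3.9 39.9] t 5.25 F [-45.8  -0.5  15.2] w 0.0004 rot [-179.2    0.5 -103.8]
time_s: 5.75
tcp_pos: [0.5887, -0.1531, 0.2406]
eef_rot: [179.5, -0.1, -104.0]
contact_force: [-0.2, 0.1, 0.0]
gripper_width: 0.0003
gripper_force: 0.0
shift [-0.0432 -0.0035 -0.1076] turn [ 0.48 -0.11  0.02]
tips cradle mm [-16.2  -5.8  62.5] t 5.75 F [-0.1 -0.2  0. ] w 0.0003 rot [ 1.795e+02 -1.000e-01 -1.040e+02]
```

```bash
python3 -m pendant '[[[-0.02,-0.003,-0.05,0,0,0,-1],[-0.043,-0.003,-0.107,0,0,0,-1],[-0.043,-0.003,-0.107,0,0,0,-1],[-0.043,-0.003,-0.107,0,0,0,-1],[-0.043,-0.003,-0.107,0,0,0,-1]]]'; python3 go.py 15 -150 120
python3 - <<'E'
from h import *
im=r.capture("wrist");cv2.imwrite("pics/w4.png",im[:,:,::-1])
d=np.load("cr.npz");p=r.camera_params("wrist")
C=lambda u,v,z:(d["R"].T@(onz("wrist",u,v,z,p)[:2]-d["t"])*1000).round(1)
for k,z in(("orange",.06),("blue",.09),("red",.088)):
    for b in blobs(im,k,60):
        x,y,w,h=cv2.boundingRect(b);print(k,(x,y,w,h),"top/bot mid",C(x+w/2,y,z),C(x+w/2,y+h,z))
E
```

```text
time_s: 6.25
tcp_pos: [0.6031, -0.1129, 0.3509]
eef_rot: [179.9, -0.0, -104.0]
contact_force: [-0.1, -0.4, -1.1]
gripper_width: 0.0002
gripper_force: 0.0
shift [0.074  0.1499 0.0529] turn [ 0.06 -0.01  0.02]
tips cradle mm [-59.   -0.2 172.8] t 6.25 F [ 0.4  0.1 -1.1] w 0.0002 rot [ 179.9   -0.  -104. ]
orange (100, 279, 35, 11) top/bot mid [-165.1  156.4] [-181.  160.]
orange (94, 232, 49, 25) top/bot mid [-105.1  143. ] [-135.6  148.8]
orange (211, 0, 85, 102) top/bot mid [119.9  -0.7] [22.5 -0.6]
red (359, 104, 25, 30) top/bot mid [  24.1 -100.3] [  -1.7 -101.5]
```

View pics/w4.png

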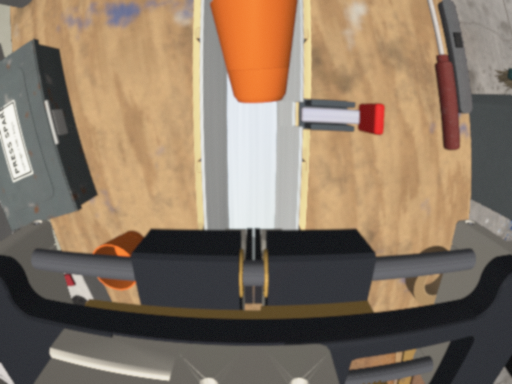

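The stack is centred (y ≈ -0.6) and the keeper path is clear. The blue end is out of view here, so I check the nesting depth from closer above.

```bash
python3 -m pendant '[[[0.05,0,-0.02,0,0,0,-1],[0.08,0,-0.02,0,0,0,-1],[0.08,0,-0.02,0,0,0,-1],[0.08,0,-0.02,0,0,0,-1],[0.08,0,-0.02,0,0,0,-1]]]' >/dev/null; python3 go.py 15 -150 120
python3 - <<'E'
from h import *
p=r.camera_params("wrist");im=r.capture("wrist");cv2.imwrite("pics/w5.png",im[:,:,::-1])
d=np.load("cr.npz")
C=lambda u,v,z:(d["R"].T@(onz("wrist",u,v,z,p)[:2]-d["t"])*1000).round(1)
for k,z in(("orange",.092),("blue",.097)):
    b=max((b for b in blobs(im,k,60)),key=cv2.contourArea).reshape(-1,2)
    for u in(245,253,261):
        q=b[b[:,0]==u]; 
        if len(q): print(k,u,q[:,1].min(),q[:,1].max(),C(u,q[:,1].min()-.5,z),C(u,q[:,1].max()+.5,z if k=="blue" else .058))
E
```

```text
shift [-0.0057  0.1501  0.0723] turn [ 0.13 -0.02  0.02]
tips cradle mm [ 2.07e+01 -1.00e-01  1.92e+02] t 6.8 F [-0.9  0.1 -0.2] w 0.0006 rot [ 179.9   -0.  -104. ]
orange 245 87 178 [115.1   7.2] [26.2  8.4]
orange 261 86 180 [116.   -6.5] [24.1 -7.7]
```

View pics/w5.png

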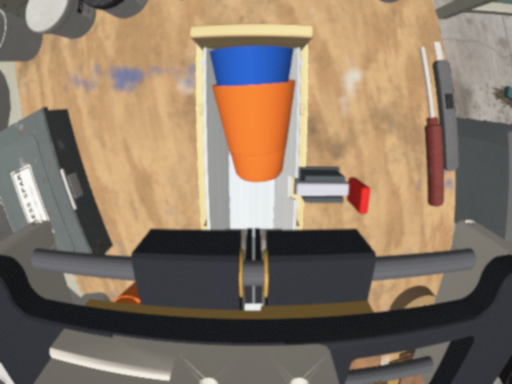

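The wrist view shows the stack in line. The orange rim is at row 85 or so, the blue rim at about row 45 and the plate's front edge at about row 37. I take the numbers along the column.

Run:
```python
from h import *
p=r.camera_params("wrist");d=np.load("cr.npz");im=cv2.imread("pics/w5.png")
C=lambda u,v,z:(d["R"].T@(onz("wrist",u,v,z,p)[:2]-d["t"])*1000).round(1)
h=cv2.cvtColor(im,cv2.COLOR_BGR2HSV)
print([(v,*h[v,253].tolist()) for v in list(range(22,50))+list(range(80,92))])
for n,v,z in(("plate",38,.089),("blue rim",45,.094),("blue rim",45,.097),("or rim",85,.092),("or base",180,.058)):print(n,C(253,v,z))
```

```text
[(22, 16, 99, 198), (23, 17, 97, 202), (24, 19, 92, 222), (25, 23, 84, 235), (26, 23, 79, 240), (27, 23, 77, 242), (28, 23, 77, 242), (29, 24, 78, 242), (30, 23, 77, 243), (31, 24, 76, 243), (32, 23, 77, 242), (33, 23, 82, 236), (34, 20, 91, 223), (35, 19, 95, 187), (36, 18, 95, 140), (37, 18, 92, 108), (38, 19, 95, 99), (39, 19, 93, 101), (40, 19, 91, 104), (41, 19, 92, 103), (42, 19, 93, 102), (43, 19, 93, 99), (44, 13, 46, 99), (45, 117, 74, 124), (46, 112, 154, 174), (47, 110, 186, 201), (48, 110, 196, 207), (49, 110, 194, 209), (80, 110, 198, 207), (81, 110, 197, 207), (82, 110, 193, 207), (83, 114, 152, 203), (84, 144, 91, 179), (85, 2, 121, 233), (86, 11, 180, 247), (87, 13, 197, 248), (88, 13, 196, 248), (89, 12, 195, 248), (90, 13, 196, 248), (91, 13, 197, 248)]
plate [158.8   0.6]
blue rim [151.2   0.6]
blue rim [150.6   0.6]
or rim [116.1   0.6]
or base [24.2  0.6]
```

The band is about 34 mm, which fits the home depth of 32 plus the rim tilt and play. The pots also bottomed hard at 45 N. Next is the keeper: move outside the tab and down.

```bash
python3 -m pendant '[[[-0.006,0.05,0.02,0,0,0,-1],[-0.006,0.1,0.05,0,0,0,-1],[-0.006,0.15,0.072,0,0,0,-1],[-0.006,0.15,0.072,0,0,0,-1],[-0.006,0.15,0.072,0,0,0,-1]]]' >/dev/null; python3 go.py 15 -150 55;  python3 -m pendant '[[[0,0,0.03,0,0,0,-1],[0,0,0.064,0,0,0,-1],[0,0,0.064,0,0,0,-1],[0,0,0.064,0,0,0,-1]]]' >/dev/null; python3 go.py 15 -80 55
python3 - <<'E'
from h import *
im=r.capture("side");cv2.imwrite("pics/s6.png",cv2.resize(im[110:210,200:340,::-1],None,fx=5,fy=5))
E
```

```text
shift [ 0.0005 -0.0023  0.0653] turn [ 0.15 -0.02  0.13]
tips cradle mm [  14.6 -152.7  120.3] t 7.35 F [-1.6  1.   0.8] w 0.0003 rot [ 179.8   -0.  -103.9]
shift [ 0.0008 -0.0686  0.0026] turn [ 0.06 -0.05  0.11]
tips cradle mm [  14.5 -148.8   57.7] t 7.75 F [0.1 0.3 0.1] w 0.0004 rot [ 1.799e+02 -1.000e-01 -1.039e+02]
```

View pics/s6.png

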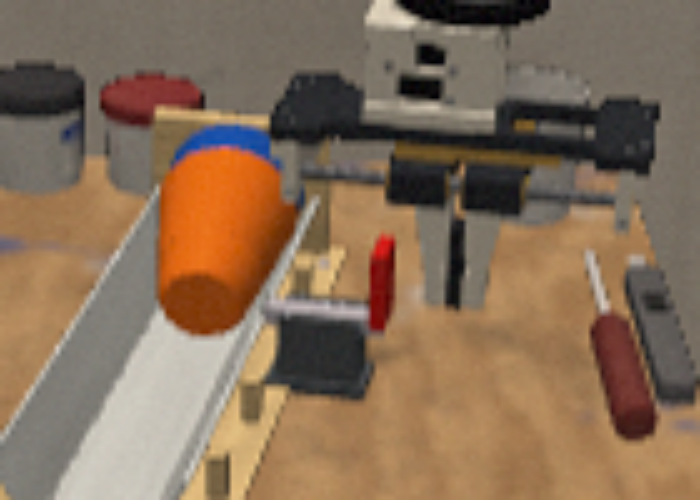

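The fingers stand outside the red tab (tab at about (382,285), fingers at about (455,290)) with a clear gap. I push.

```bash
python3 -m pendant '[[[0,-0.012,0.0,0,0,0,-1],[0,-0.024,0,0,0,0,-1],[0,-0.036,0,0,0,0,-1],[0,-0.048,0,0,0,0,-1],[0,-0.06,0,0,0,0,-1]]]'>/dev/null ; python3 go.py;  python3 -m pendant '[[[0,-0.004,0.0,0,0,0,-1],[0,-0.008,0,0,0,0,-1],[0,-0.012,0,0,0,0,-1]]]' >/dev/null; python3 go.py
```

```text
tips cradle mm [ 14.8 -88.2  57.5] t 8.3 F [-0.1 -1.6  2.5] w 0.0005 rot [-180.    0. -104.]
tips cradle mm [ 15.  -79.   56.9] t 8.6 F [ -4.4 -14.6  14. ] w 0.0 rot [ 179.8   -0.  -104. ]
```

```bash
python3 -m pendant '[[[0,-0.004,0.0,0,0,0,-1],[0,-0.007,0,0,0,0,-1],[0,-0.007,0,0,0,0,-1]]]' >/dev/null; python3 go.py
python3 - <<'E'
from h import *
im=r.capture("side");cv2.imwrite("pics/s7.png",cv2.resize(im[110:210,200:340,::-1],None,fx=5,fy=5,interpolation=cv2.INTER_CUBIC))
E
```

```text
tips cradle mm [ 15.2 -78.8  56.9] t 8.9 F [ -9.5 -30.   29.1] w 0.0005 rot [ 1.792e+02 -1.000e-01 -1.040e+02]
```

View pics/s7.png

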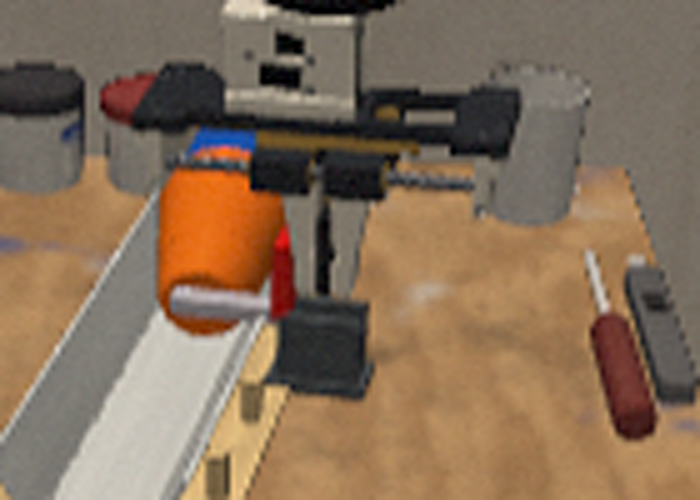

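```bash
python3 -m pendant '[[[0,0.01,0,0,0,0,-1],[0,0.03,0,0,0,0,-1],[0,0.05,-0.02,0,0,0,-1],[0,0.05,-0.06,0,0,0,-1],[0,0.05,-0.1,0,0,0,-1]]]' >/dev/null
python3 -m pendant '[[[-0.05,0.0,-0.02,0,0,0,-1],[-0.1,0.0,-0.02,0,0,0,-1],[-0.15,0,-0.02,0,0,0,-1],[-0.15,0,-0.02,0,0,0,-1],[-0.15,0,-0.02,0,0,0,-1]]]' >/dev/null;python3 go.py
python3 - <<'E'
from h import *
d=np.load("cr.npz")
im=r.capture("side");t=r.capture("top")
C=lambda n,u,v,z:(d["R"].T@(onz(n,u,v,z)[:2]-d["t"])*1000).round(1)
print("keeper tip",C("side",234.4,169.4,.041))
for n,i in(("side",im),("top",t)):
  for b in blobs(i,"red",8):
    x,y,w,h=cv2.boundingRect(b);print(n,(x,y,w,h),C(n,x+w/2,y+h/2,.068))
a=cv2.resize(im[110:210,200:300,::-1],(400,400),interpolation=cv2.INTER_CUBIC);b=cv2.resize(t[150:250,240:340,::-1],(400,400),interpolation=cv2.INTER_CUBIC)
cv2.imwrite("pics/f.png",np.hstack([a,b]))
E
```

```text
tips cradle mm [-136.7 -120.8  177.3] t 9.95 F [ 0.7 -1.2 -0.6] w 0.0005 rot [-180.     0.  -103.8]
keeper tip [20.4  8.2]
side (99, 334, 26, 20) [-631.8   32.9]
side (321, 184, 9, 9) [ -82.4 -245.4]
side (254, 155, 6, 19) [ 10.6 -56.9]
side (220, 125, 20, 8) [247.6  78.1]
top (283, 198, 7, 6) [ 15.1 -58.7]
top (122, 5, 8, 19) [-632.1  697.3]
```

View pics/f.png

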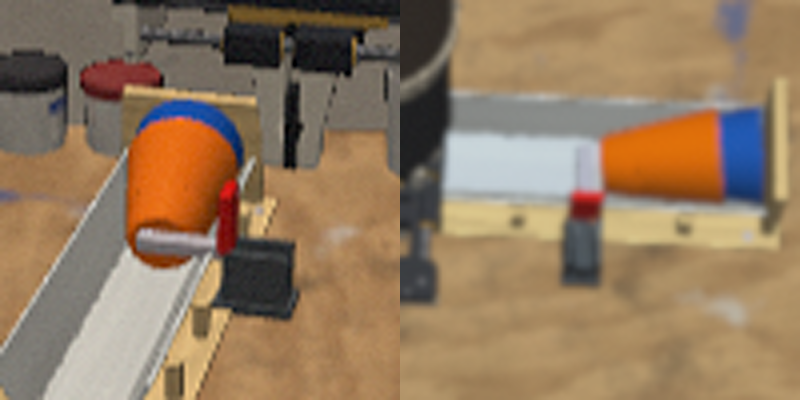

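Run:
```python
from h import *
d=np.load("cr.npz")
C=lambda n,u,v,z:(d["R"].T@(onz(n,u,v,z)[:2]-d["t"])*1000).round(1)
for z in(.068,.088):print(C("top",286,216.5,z),C("top",286.5,201,z),C("side",276.5,166.5,z),C("side",257,164.5,z))
im=r.capture("top");h=cv2.cvtColor(im,cv2.COLOR_RGB2HSV);h0=cv2.cvtColor(cv2.imread("pics/top0.png"),cv2.COLOR_BGR2HSV)
for H,a,b in((h0,208,224),(h,192,208)):
    for u in(285,287):print([(v,*H[v,u].tolist()) for v in range(a,b)])
```

```text
[  14.8 -112.3] [ 15.1 -58.7] [  10.7 -110. ] [ 10.6 -56.9]
[  13.8 -119.6] [ 14.1 -66.7] [ -30.1 -115.6] [-30.2 -64.6]
[(208, 116, 24, 170), (209, 116, 24, 171), (210, 118, 24, 173), (211, 126, 21, 170), (212, 168, 48, 165), (213, 178, 132, 174), (214, 0, 195, 175), (215, 1, 213, 147), (216, 0, 207, 101), (217, 0, 202, 86), (218, 0, 187, 86), (219, 1, 157, 81), (220, 5, 105, 78), (221, 16, 100, 97), (222, 17, 109, 133), (223, 17, 108, 149)]
[(208, 114, 25, 152), (209, 116, 24, 151), (210, 114, 25, 151), (211, 129, 23, 147), (212, 170, 54, 147), (213, 178, 144, 167), (214, 0, 203, 175), (215, 1, 216, 152), (216, 1, 209, 105), (217, 0, 196, 87), (218, 0, 192, 85), (219, 0, 160, 83), (220, 4, 109, 77), (221, 14, 89, 92), (222, 17, 101, 126), (223, 17, 106, 149)]
[(192, 113, 24, 195), (193, 115, 22, 196), (194, 115, 25, 197), (195, 116, 21, 194), (196, 144, 19, 184), (197, 175, 75, 194), (198, 179, 159, 208), (199, 1, 208, 191), (200, 1, 206, 141), (201, 1, 209, 106), (202, 0, 201, 99), (203, 0, 182, 98), (204, 179, 127, 94), (205, 172, 43, 88), (206, 107, 25, 91), (207, 105, 37, 97)]
[(192, 114, 21, 196), (193, 114, 21, 195), (194, 114, 21, 195), (195, 116, 20, 195), (196, 132, 17, 191), (197, 173, 59, 195), (198, 179, 148, 208), (199, 0, 204, 194), (200, 1, 213, 145), (201, 0, 208, 108), (202, 0, 201, 99), (203, 2, 189, 100), (204, 3, 136, 103), (205, 4, 73, 101), (206, 165, 6, 87), (207, 104, 32, 88)]
```

Run:
```python
from h import *
d=np.load("cr.npz")
C=lambda n,u,v,z:(d["R"].T@(onz(n,u,v,z)[:2]-d["t"])*1000).round(1)
im=r.capture("top")
for u in(284,286):print(u,[(v,*im[v,u].tolist()) for v in range(180,197)])
print([ (v,C("top",286,v,.047)) for v in(184,186,188)])
print("wall tops",C("top",286,176,.044),C("top",286,199,.044))
print([(v,*im[v,270].tolist()) for v in range(170,215)])
s=r.capture("side");a=cv2.resize(s[150:185,220:285,::-1],None,fx=12,fy=12,interpolation=cv2.INTER_CUBIC)
cv2.imwrite("pics/k.png",a)
```

```text
284 [(180, 138, 140, 138), (181, 137, 140, 138), (182, 138, 141, 139), (183, 147, 151, 151), (184, 170, 178, 181), (185, 189, 199, 205), (186, 186, 196, 203), (187, 175, 184, 192), (188, 173, 181, 190), (189, 172, 179, 188), (190, 168, 175, 184), (191, 165, 171, 180), (192, 168, 173, 182), (193, 169, 175, 184), (194, 169, 174, 184), (195, 170, 174, 184), (196, 173, 163, 172)]
286 [(180, 137, 140, 138), (181, 136, 139, 137), (182, 136, 138, 136), (183, 140, 143, 142), (184, 161, 168, 170), (185, 183, 192, 198), (186, 184, 190, 200), (187, 181, 185, 197), (188, 180, 183, 197), (189, 181, 184, 199), (190, 181, 184, 198), (191, 180, 183, 197), (192, 181, 183, 198), (193, 180, 182, 197), (194, 180, 182, 198), (195, 181, 183, 198), (196, 183, 177, 191)]
[(184, array([13., 11.])), (186, array([13.1,  3.7])), (188, array([13.3, -3.6]))]
wall tops [12.4 42. ] [ 14.4 -42. ]
[(170, 163, 133, 95), (171, 163, 133, 95), (172, 167, 140, 106), (173, 170, 157, 138), (174, 164, 166, 161), (175, 145, 148, 146), (176, 136, 139, 137), (177, 136, 138, 136), (178, 137, 139, 137), (179, 136, 139, 136), (180, 134, 137, 135), (181, 135, 138, 135), (182, 138, 141, 139), (183, 156, 162, 163), (184, 182, 192, 197), (185, 196, 207, 213), (186, 199, 211, 215), (187, 200, 212, 216), (188, 200, 213, 217), (189, 200, 213, 217), (190, 199, 211, 215), (191, 197, 209, 214), (192, 197, 208, 215), (193, 196, 208, 214), (194, 196, 207, 213), (195, 195, 206, 213), (196, 193, 204, 211), (197, 187, 196, 202), (198, 172, 179, 180), (199, 170, 175, 173), (200, 181, 180, 170), (201, 180, 167, 134), (202, 194, 174, 122), (203, 187, 167, 117), (204, 159, 141, 100), (205, 142, 126, 90), (206, 159, 142, 101), (207, 185, 165, 117), (208, 190, 168, 119), (209, 181, 156, 110), (210, 176, 147, 105), (211, 176, 145, 104), (212, 173, 144, 103), (213, 173, 143, 103), (214, 173, 143, 103)]
```

View pics/k.png

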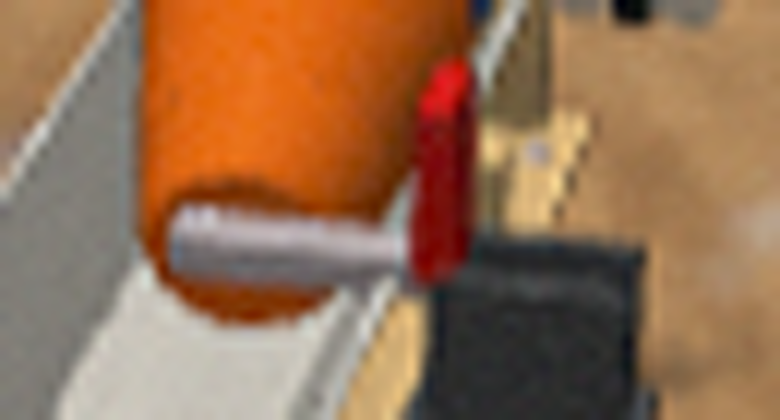

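The bar tip is about 4–8 mm past the middle and held against 30 N, so the keeper is at its end stop. It had started about 1 cm in. The stack is unchanged and the robot is clear, so I hand in.

```bash
python3 -c "
from plant import r
print(r.close_job())"
```

```text
the job is handed in; nothing more can be done
None
```

I handed the job in at about 10 s of the 53 s, with no verdict returned: by my camera measurements the orange pot is nested home over the blue one, the stack is against the stop plate, the keeper is at its end stop, and nothing round about was touched that I could see.

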